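# Hold a pipe against the spring stop of a fitting jig

### The job

Be my third hand at the pipe jig: first turn both T-handled bolts beside the stop clockwise, fully home to their ends, then lay the pipe offcut into the two saddles and press its end squarely against the spring stop. Push the stop steadily in to about half of its travel, never to the bottom, and finish the program still holding and pushing the pipe there so that I can strap it down. Leave the other things on the bench alone.

Things in the scene. Friction and masses are not known exactly. Their poses are not given: they have to be found in the camera images.
- pipe_center (a point): Centre of the pipe offcut: a straight pipe 140 mm long and 34 mm thick, 0.18 to 0.37 kg, lying on the bench with this point 17 mm up. Its own y axis runs along the pipe; either end may go to the stop. It behaves like a bar of 34 mm square section and does not roll.
- jig: Low grey jig, fixed to the bench. Origin on the bench surface on the jig's mid line; own z up, own y along the jig: the pipe is laid along y and pushed towards +y. Base plate 10 mm thick, 70 mm wide, from y = -60 to +165 mm (186 mm wide from y = 109 mm on). The dark stop block is 46 mm wide, 50 mm high, from y = 120 to 152 mm.
- seat (a point): Where the pipe's centre goes when laid in: x = 0, y = 0, z = 37 mm of the jig, axes as the jig's. The pipe then lies in both steel saddles (12 mm long, centred at y = -35 and +60 mm, floor 20 mm above the bench, 40 mm wide inside, upright to 30 mm, flaring to 65 mm at 40 mm height), 12 mm short of the stop. It touches the stop 12 mm further on and has pushed it half-way at 27 mm.
- stop (a joint): How far the spring stop is pushed in along the jig's +y: 0 released, 0.030 m bottomed on its block. The spring has 500 N/m and no preload: half-way, 0.015 m, takes 7.5 N.
- stop_face (a point): Centre of the flat steel face of the spring stop, a round head 32 mm wide and 8 mm thick on a guide rod, 37 mm above the bench, facing the jig's -y. It moves with the stop; released it stands at y = 82 mm of the jig, with 30 mm of bare rod between head and block.
- bolt_near (a joint): Angle of the captive bolt on the robot's side of the stop block (at x = -65, y = 135 mm of the jig): grows clockwise seen from above, ends at a firm stop at 1.2 rad (home). Stays where it is left, turns with about 0.05 N m, does not rise or sink; the fingers give a little, so turn some 0.2 rad past the end.
- bolt_far (a joint): The same for the bolt on the far side (at x = +65, y = 135 mm of the jig).
- bolt_near_grip (a point): Centre of the black T-handle of the near bolt, on its axis, 73 mm above the bench: a bar 52 mm long, 13 mm thick, 24 mm high (61 to 85 mm above the bench). Own x along the bar, own y across it, own z up; at joint value 0 the bar lies along the jig's x.
- bolt_far_grip (a point): The same for the far bolt.
- nipple: Bystander, to be left alone: grey threaded pipe nipple, 27 mm thick, 70 mm long (not the work); origin under its middle.
- elbow: Bystander, to be left alone: grey steel pipe elbow, 59x83x42 mm; origin under its middle.
- tee: Bystander, to be left alone: brass tee fitting, 64x53x34 mm; origin under its middle.
- tape_measure: Bystander, to be left alone: tape measure, 68x72x34 mm; origin under its middle.
- flux_tin: Bystander, to be left alone: round tin, 77 mm wide, 39 mm high; origin under its middle.

How it is judged:
By the outcome, as a careful person would: the job done as asked, in the order asked, and still so for the second after the job is handed in, while the arm keeps its last pose, push and grip.
It also fails if it takes over 64 s, if anything falls off the work surface, if the arm or the gripper's body presses on something with over 40 N, if the wrist force passes 120 N, or if a joint passes its speed limit or range.

### The arm

A 7-joint arm with a two-finger parallel gripper is mounted at the origin on a cart in front of the work surface, level with it; the furniture and walls round the work are solid. World frame = base frame: x ahead of the robot, y to its left, z up, the work surface at z = 0. Lengths are in m, angles in rad, forces in N, time in s.
With the tool pointing down it reaches from about 0.4 to 0.9 m from the base axis. Payload 5.5 kg.
Tool frame: the origin (TCP) lies at the very end of the fingers, on their centre line; the grasp point (between the pads) lies grasp_offset behind it (grasp_offset is the distance from the TCP to the grasp point, in m); z points along the fingers, y is the line along which they close (so a half turn about z gives the same grasp; the last joint's range is limited). The gripper opens to 85 mm and grips with 20 to 120 N. Pads are 22 mm wide; open, the fingers measure 114 mm over their backs; the gripper's body (76 mm by 85 mm) begins 54 mm behind the grasp point. The pads swing forward as they close: fully open they stand 13 mm farther back than shut.
Start: joints at [1.567, 0.501, -0.427, 1.55, 0.221, 1.138, -0.21], TCP at [0.171, -0.627, 0.231] pointing down, gripper open.
Joint ranges: [-2.88, 2.88], [-0.31, 2.03], [-1.54, 1.56], [0.2, 2.42], [-1.41, 4.55], [0.19, 2.02], [-2.57, 2.57]. Speed limits (rad/s): [2.57, 2.57, 3.14, 3.14, 3.14, 3.14, 3.14].

### API

Orientations are given as a unit quaternion [w, x, y, z].
In Python, from station import * gives the robot as it stands. The module is installed in compiled form; this text tells all that it offers.
- The arm moves only by the shell command python3 -m jog 'ROWS'. ROWS is a JSON object of lists of equal length, an entry for each row: "linear": the shift along the tool's x, y, z in cm, a list of three; "angular": the turn, a rotation vector about the tool's x, y, z in degrees, a list of three; "gripper": the opening, from -1 (shut) to 1 (fully open). In form: {"linear": [[tx, ty, tz], ...], "angular": [[rx, ry, rz], ...], "gripper": [gripper, ...]}. A call has 1 to 20 rows; each row is the pose to reach, as a shift and turn from the pose commanded when the call began, along the tool's axes at that moment; what a row does not reach only later rows make up. A row lasts 1/10 s, in which the tool goes at most 50 mm and 8.59 degrees, less where a joint would pass 70% of its speed; a pose out of reach is approached as far as the arm can. A call with a gripper value outside its range is refused whole. The fingers move at their own pace and stop on an object; the grip force is fixed at half the most. Time passes only in rows, so rows that repeat a pose let the fingers close. It gives the time, the measured TCP pose, the force, the opening and the grip force at its end, in the units of the state.
- get_obs(): the state, without advancing time (a new reading comes with each control period).
- grab_frame(name): name is "scene" or "top" or "wrist"; returns the picture (420x560x3 uint8, red, green, blue); there is no depth.
- calibration(name): a dict with "fx", "fy", "cx", "cy" (pixels), "pose" (4x4, takes a point from camera to world coordinates). Camera axes: x right, y down, z forward; pixel columns grow to the right and rows downward; lengths in m; the calibration is good to about 2 mm. A picture is of the moment at which its call begins: read the wrist's pose just before it. calibration takes no time and is no camera call; for the wrist camera it gives the pose at the moment of the call.
- close_job(): hands the job in; it is judged then, once.
The state is a dict: "time": time; "joints": joint angles; "qd": joint speeds; "joint_efforts": joint torques, N m; "ee_pos": TCP position; "ee_rot": TCP orientation; "force": force on the tool from outside, world axes, zero at the start; "torque": the same for the moment, N m; "finger_gap": finger opening in m; "grip_force": force on a finger pad.
Only numpy, scipy, OpenCV 4.12 (cv2) and the standard library are available. Lean on these libraries where they do the work, as an engineer would, in place of code of your own. Each camera call takes 0.05 s, during which the arm holds its last target. There are 200 camera calls.

## Working session

There is one attempt and no reset: what is moved stays moved. The work goes in short steps, Python scripts to look and compute and a shell command to move; the robot and the scene stay as the last step left them, time stands still between calls to the robot, and variables do not carry over. Pictures are saved under pics/ and viewed, at most 10 in all, crops included, and the job is handed in when it is done.

```bash
mkdir -p pics
python3 - <<'E'
from station import *
import cv2,numpy as np
o=get_obs();print({k:np.round(v,3).tolist() for k,v in o.items()})
for n in("top","scene"):
    c=calibration(n);print(n,c['fx'],c['fy'],c['cx'],c['cy'],np.round(c['pose'],4).tolist())
    cv2.imwrite(f"pics/{n}0.png",cv2.resize(grab_frame(n)[:,:,::-1],(800,600),interpolation=cv2.INTER_CUBIC))
    cv2.imwrite(f"pics/{n}0raw.png",grab_frame(n)[:,:,::-1])
E
```

```text
{'time': 0.0, 'joints': [1.567, 0.502, -0.427, 1.551, 0.221, 1.138, -0.21], 'qd': [-0.0, 0.001, -0.001, -0.001, 0.001, -0.0, -0.001], 'joint_efforts': [0.0, -56.953, -5.816, -28.094, 0.011, 0.012, 0.0], 'ee_pos': [0.171, -0.626, 0.23], 'ee_rot': [-0.001, 0.991, 0.133, -0.0], 'force': [0.37, 0.167, 0.489], 'torque': [-0.005, -0.015, -0.042], 'grip_force': 0.0, 'finger_gap': 0.086}
top 391.16549529459735 391.16549529459735 279.991924471208 213.9685626178797 [[0.0492, -0.9782, 0.2017, 0.3248], [-0.9988, -0.0472, 0.0146, 0.0509], [-0.0048, -0.2022, -0.9793, 1.254], [0.0, 0.0, 0.0, 1.0]]
scene 489.28624944079456 489.28624944079456 278.5838437139772 209.1552024867191 [[0.6802, 0.6317, -0.3718, 1.0365], [0.733, -0.5875, 0.3429, -0.3514], [-0.0019, -0.5058, -0.8627, 1.1725], [0.0, 0.0, 0.0, 1.0]]
```

View pics/top0.png

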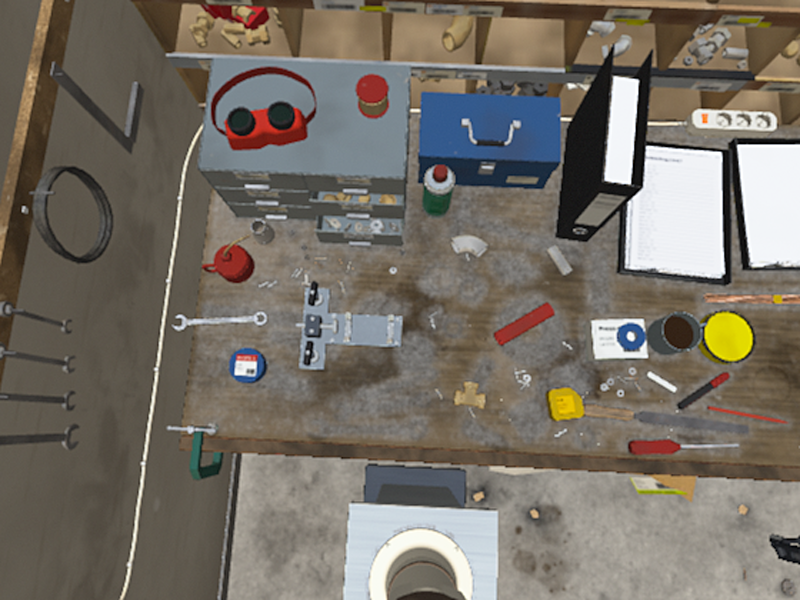

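View pics/scene0.png

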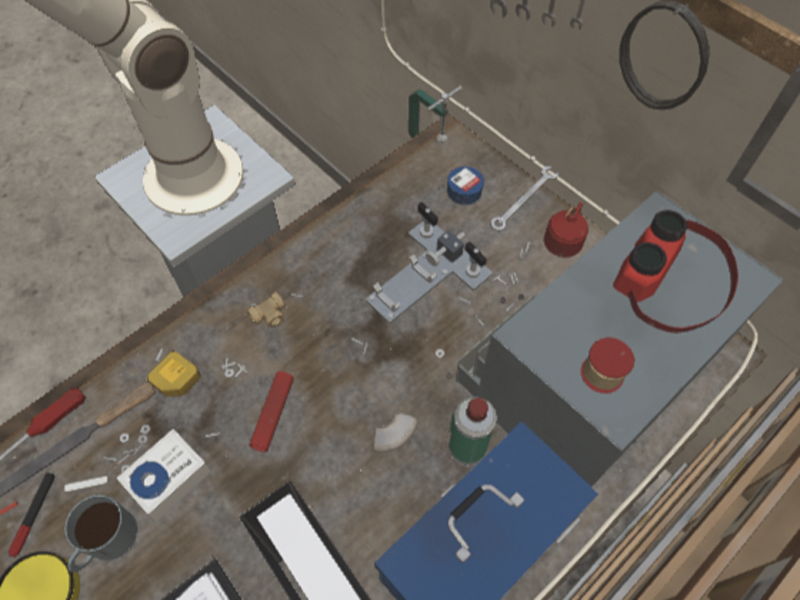

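The top view (800x600) shows the red pipe at about (525,323). The jig has its stop at (314,326), black T-handles at (313,293) and (308,352), and saddles at x≈347 and 392. The jig's +y is roughly world +y. The scene view agrees: pipe (272,411), handles (427,213) and (476,253).

```bash
cat > h.py <<'E'
from station import *
import cv2,numpy as np
def ray(c,u,v,z):
    P=np.array(c['pose']);d=P[:3,:3]@np.array([(u-c['cx'])/c['fx'],(v-c['cy'])/c['fy'],1]);o=P[:3,3]
    return o+d*(z-o[2])/d[2]
def blobs(m,amin):
    cs,_=cv2.findContours(m.astype(np.uint8),cv2.RETR_EXTERNAL,cv2.CHAIN_APPROX_NONE)
    return [k for k in cs if cv2.contourArea(k)>amin]
def planar(c,k,z):  # contour -> min-area rect on plane z: centre, size, yaw of long side (deg)
    p=np.array([ray(c,u,v,z)[:2] for u,v in k[:,0]])*1000
    (b,s,a)=cv2.minAreaRect(p.astype(np.float32))
    if s[0]<s[1]: s=s[::-1];a+=90
    return np.round(b,1),np.round(s,1),round((a+90)%180-90,1)
def red(f): 
    h=cv2.cvtColor(f,cv2.COLOR_RGB2HSV);return ((h[...,0]<8)|(h[...,0]>172))&(h[...,1]>130)&(h[...,2]>60)
def dark(f): return f.max(2)<45
E
python3 - <<'E'
from h import *
for n in("top","scene"):
    f=cv2.imread(f"pics/{n}0raw.png")[:,:,::-1].copy();c=calibration(n)
    for nm,m,z,a in(("red",red(f),.034,150),("dark",dark(f),.08,15)):
        for k in blobs(m,a):
            r=planar(c,k,z)
            if 100<r[0][0]<800 and -500<r[0][1]<600:print(n,nm,np.round(k[:,0].mean(0)*800/560),*r,cv2.contourArea(k))
E
```

```text
top red [653. 447.] [ 298.4 -481.4] [106.3  26.4] -87.2 266.0
top red [524. 323.] [ 549.6 -206. ] [144.3  30.6] -57.3 390.0
top red [229. 263.] [659.7 458.9] [109.4  82. ] 67.8 515.5
top dark [208. 468.] [212.6 438.1] [43.5 33.9] -83.4 73.5
top dark [308. 354.] [457.1 256.9] [46.3 12.9] -3.3 19.0
top dark [312. 294.] [585.6 257.9] [50.2 12.8] -6.4 18.0
scene red [ 55. 412.] [ 308.3 -486.9] [103.4  36.8] -87.9 469.5
scene red [271. 411.] [ 559.4 -209.8] [144.7  31. ] -57.3 621.0
scene red [569. 226.] [650.1 477.5] [110.2  74.8] -70.3 449.0
scene dark [266. 554.] [ 751.1 -360.9] [87.   7.7] -4.5 62.5
scene dark [265. 512.] [ 712.2 -315.2] [70.  54.3] -85.9 137.0
scene dark [475. 256.] [593.1 251.9] [47.5 12.8] 0.3 29.0
scene dark [661. 232.] [797.8 553. ] [51.7 18.6] -11.1 47.0
scene dark [673. 217.] [796.1 599.5] [45.3 19.3] 11.8 26.5
scene dark [427. 216.] [464.6 254.4] [48.5 13.1] -4.8 29.5
```

```bash
python3 -m jog '{"linear":[[45,-37,-2],[45,-37,-2],[45,-37,-2],[45,-37,-2],[45,-37,-2],[45,-37,-2],[45,-37,-2],[45,-37,-2],[45,-37,-2],[45,-37,-2],[45,-37,-2],[45,-37,-2],[45,-37,-2],[45,-37,-2]],"angular":[[0,0,-80],[0,0,-80],[0,0,-80],[0,0,-80],[0,0,-80],[0,0,-80],[0,0,-80],[0,0,-80],[0,0,-80],[0,0,-80],[0,0,-80],[0,0,-80],[0,0,-80],[0,0,-80]],"gripper":[1,1,1,1,1,1,1,1,1,1,1,1,1,1]}'
python3 - <<'E'
from h import *
o=get_obs();print(np.round(o['joints'],2),o['ee_rot'])
E
python3 -c "import station;print([x for x in dir(station) if x[0]!='_'])"
```

```text
time: 1.6
ee_pos: [0.508, -0.1506, 0.2512]
ee_rot: [-0.0, 0.673, 0.74, -0.0]
force: [-0.1, -1.1, -0.3]
finger_gap: 0.0852
grip_force: 0.0
[ 0.99  0.36 -0.93  1.82  0.32  1.12  0.05] [-1.26904311e-04  6.72825260e-01  7.39801419e-01 -1.18379034e-04]
['Unreachable', 'calibration', 'close_job', 'get_obs', 'grab_frame', 'grasp_offset']
```

```bash
cat >> h.py <<'E'
from scipy.spatial.transform import Rotation as R
def goto(p,yaw):  # p in m (TCP), yaw of tool x deg -> linear cm, angular deg
    o=get_obs();q=o['ee_rot'];r=R.from_quat([q[1],q[2],q[3],q[0]])
    t=R.from_euler('z',yaw,degrees=True)*R.from_euler('x',180,degrees=True)
    return np.round(r.inv().apply(np.array(p)-o['ee_pos'])*100,2),np.round((r.inv()*t).as_rotvec(degrees=True),1)
E
python3 -m jog '{"linear":[[40.5,-0.9,0],[40.5,-0.9,0],[40.5,-0.9,0],[40.5,-0.9,0],[40.5,-0.9,0],[40.5,-0.9,0],[40.5,-0.9,0],[40.5,-0.9,0],[40.5,-0.9,0],[40.5,-0.9,0],[40.5,-0.9,0],[40.5,-0.9,0],[40.5,-0.9,0]],"angular":[[0,0,-81],[0,0,-81],[0,0,-81],[0,0,-81],[0,0,-81],[0,0,-81],[0,0,-81],[0,0,-81],[0,0,-81],[0,0,-81],[0,0,-81],[0,0,-81],[0,0,-81]],"gripper":[1,1,1,1,1,1,1,1,1,1,1,1,1]}'
python3 - <<'E'
from h import *
o=get_obs();print(np.round(o['joints'],2),grasp_offset)
c=calibration("wrist");f=grab_frame("wrist");print(np.round(c['pose'],3).tolist())
cv2.imwrite("pics/w1.png",f[:,:,::-1])
for k in blobs(dark(f),150):
    print(k[:,0].mean(0).round(),*planar(c,k,.085))
E
```

```text
time: 2.9
ee_pos: [0.4623, 0.2494, 0.2511]
ee_rot: [0.0, 0.034, 0.999, -0.0]
force: [1.1, -0.3, -0.2]
finger_gap: 0.0852
grip_force: 0.0
[ 0.42  0.52 -1.27  1.82  0.54  1.2   0.48] 0.0187
[[0.069, 0.959, 0.277, 0.391], [0.998, -0.066, -0.02, 0.254], [-0.001, 0.277, -0.961, 0.393], [0.0, 0.0, 0.0, 1.0]]
[419. 414.] [777.  417.3] [35.7 28.1] 86.2
[143. 414.] [751.5  38.5] [38.5 28.1] 86.2
[281. 355.] [658.  232.5] [763.8 240.7] 86.2
```

View pics/w1.png

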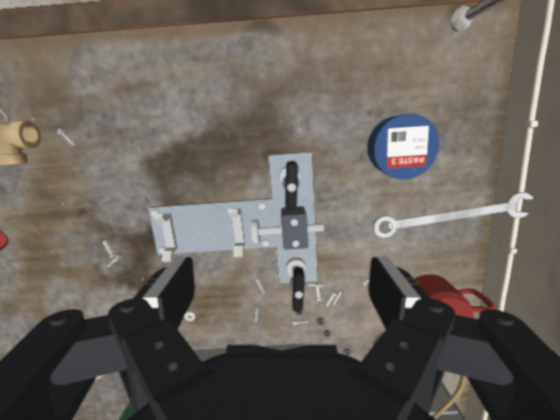

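The wrist view shows the near handle at about (291,185), the far one at (298,288), the block at (293,228), the head at x≈255 and the saddles at x≈167 and 237. Next I measure these.

Run:
```python
from h import *
c=calibration("wrist");f=cv2.imread("pics/w1.png")[:,:,::-1].copy()
m=dark(f)
for (x0,x1,y0,y1) in((275,312,155,209),(275,312,258,320)):
    w=np.zeros_like(m);w[y0:y1,x0:x1]=m[y0:y1,x0:x1]
    for k in blobs(w,60): 
        print(k[:,0].min(0),k[:,0].max(0),*planar(c,k,.085),*planar(c,k,.073))
# base plate: light bluish
for p in((270,155),(312,155),(316,281),(279,283),(151,209),(157,254)): print(p,ray(c,*p,.01).round(4))
for p in ((293,212),(293,246)): print('block',ray(c,*p,.05).round(4))
```

```text
[294 268] [302 291] [567.1 261.9] [30.   9.3] -3.2 [574.  262.2] [31.2  9.7] -3.2
(270, 155) [0.429  0.2372 0.01  ]
(312, 155) [0.4327 0.291  0.01  ]
(316, 281) [0.614  0.2897 0.01  ]
(279, 283) [0.6137 0.2358 0.01  ]
(151, 209) [0.49   0.0711 0.01  ]
(157, 254) [0.5561 0.067  0.01  ]
block [0.4951 0.2615 0.05  ]
block [0.5396 0.259  0.05  ]
```

Run:
```python
from h import *
c=calibration("wrist");f=cv2.imread("pics/w1.png")[:,:,::-1].copy()
print(f[265,285],f[160,280],f[230,200],f[230,130],f[185,291],f[165,291],f[300,298])
g=f.astype(int);b=g[...,2]-g[...,0]
m=(b>3)&(g.max(2)>95)
m[:140]=0;m[330:]=0;m[:,:140]=0;m[:,330:]=0
m=cv2.morphologyEx(m.astype(np.uint8),cv2.MORPH_OPEN,np.ones((3,3)))
k=max(blobs(m,200),key=cv2.contourArea)
p=np.array([ray(c,u,v,.01)[:2] for u,v in k[:,0]])*1000
def fit(s,ax,n):
    q=p[s]; 
    for _ in range(4):
        a=np.polyfit(q[:,1-ax],q[:,ax],1);r=q[:,ax]-np.polyval(a,q[:,1-ax]);q=q[abs(r)<max(1.5,1.5*r.std())]
    print(n,np.degrees(np.arctan(a[0])).round(2),a.round(4),len(q))
x,y=p.T
print(p.min(0),p.max(0))
fit((y>85)&(y<225)&(x<510),0,'near side');fit((y>85)&(y<225)&(x>535),0,'far side')
fit((y<76)&(x>495)&(x<550),1,'end');fit((y>275)&(x>440)&(x<605),1,'stop end')
fit((x<440)&(y>245)&(y<285),0,'wide near');fit((x>605)&(y>245)&(y<285),0,'wide far')
v=f[140:330,140:330].copy();
# handles: black or grey-dark
d=(g.max(2)<75);
for (x0,x1,y0,y1) in((275,312,155,209),(275,312,258,320)):
    w=np.zeros_like(d);w[y0:y1,x0:x1]=d[y0:y1,x0:x1]
    for k in blobs(w,60): print(k[:,0].min(0),k[:,0].max(0),*planar(c,k,.085))
cv2.imwrite("pics/w1c.png",cv2.resize(v[:,:,::-1],(570,570),interpolation=cv2.INTER_CUBIC))
```

```text
[156 163 170] [165 174 182] [166 174 182] [119 113 106] [197 200 202] [48 48 48] [47 46 48]
[429.0868419   67.33989518] [613.21741787 290.53403544]
near side -0.32 [-5.500000e-03  4.887607e+02] 104
far side -0.53 [-9.300000e-03  5.565937e+02] 86
end -22.43 [ -0.4127 275.6036] 10
stop end 0.23 [4.000000e-03 2.874934e+02] 108
wide near -0.46 [-8.00000e-03  4.31824e+02] 31
wide far -2.1 [-3.670000e-02  6.219039e+02] 16
[284 190] [302 208] [471.1 262.6] [20.1 19.4] -9.9
[286 162] [296 185] [442.3 261.2] [24.3 10.6] -3.6
[292 267] [303 312] [580.8 260.7] [60.1 12.8] -2.7
```

View pics/w1c.png

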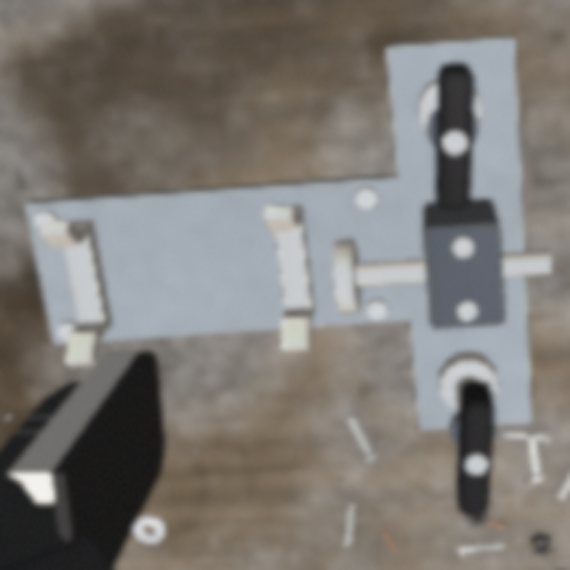

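Run:
```python
from h import *
c=calibration("wrist")
for p in((291.7,187.3),(298.7,294.7)): print(ray(c,*p,.085).round(4))
print(goto([.457,.261,.0545],176.5))
```

```text
[0.457 0.261 0.085]
[0.5872 0.2617 0.085 ]
(array([ 0.61,  1.11, 19.67]), array([-0. ,  0. , -0.4]))
```

```bash
python3 -m jog '{"linear":[[0.6,1.1,5],[0.6,1.1,10],[0.6,1.1,15],[0.6,1.1,18],[0.6,1.1,19.7],[0.6,1.1,19.7],[0.6,1.1,19.7],[0.6,1.1,19.7],[0.6,1.1,19.7],[0.6,1.1,19.7],[0.6,1.1,19.7],[0.6,1.1,19.7],[0.6,1.1,19.7]],"angular":[[0,0,0],[0,0,0],[0,0,0],[0,0,0],[0,0,0],[0,0,0],[0,0,0],[0,0,0],[0,0,0],[0,0,0],[0,0,0],[0,0,0],[0,0,0]],"gripper":[1,1,1,1,1,1,-1,-1,-1,-1,-1,-1,-1]}'
```

```text
time: 4.25
ee_pos: [0.457, 0.2605, 0.0555]
ee_rot: [0.001, 0.033, 0.999, -0.002]
force: [-2.6, -7.0, 12.2]
finger_gap: 0.016
grip_force: 58.4
```

```bash
python3 -m jog '{"linear":[[0,0,0],[0,0,0],[0,0,0],[0,0,0],[0,0,0],[0,0,0],[0,0,0],[0,0,0],[0,0,0],[0,0,0],[0,0,0],[0,0,0],[0,0,0],[0,0,0],[0,0,0],[0,0,0],[0,0,0],[0,0,0],[0,0,0],[0,0,0]],"angular":[[0,0,5],[0,0,10],[0,0,15],[0,0,20],[0,0,25],[0,0,30],[0,0,35],[0,0,40],[0,0,45],[0,0,50],[0,0,55],[0,0,60],[0,0,64],[0,0,68],[0,0,72],[0,0,75],[0,0,78],[0,0,80],[0,0,80],[0,0,80]],"gripper":[-1,-1,-1,-1,-1,-1,-1,-1,-1,-1,-1,-1,-1,-1,-1,-1,-1,-1,-1,-1]}'; python3 -c "
from h import *
o=get_obs();print(np.round(o['joints'],2),o['torque'].round(2) if hasattr(o['torque'],'round') else o['torque'])
q=o['ee_rot'];print(np.degrees(2*np.arctan2(q[2],q[1])))"
```

```text
time: 6.25
ee_pos: [0.4573, 0.2632, 0.0555]
ee_rot: [0.001, 0.665, 0.747, 0.001]
force: [0.6, 1.4, 5.0]
finger_gap: 0.016
grip_force: 95.6
[-0.02  0.61 -0.69  1.98  0.57  0.75 -0.94] [ 0.04 -0.3   1.77]
96.6282494865714
```

```bash
python3 -m jog '{"linear":[[0,0,0],[0,0,0],[0,0,0],[0,0,0],[0,0,-4],[0,0,-8],[-0.4,3,-8],[-0.8,6,-8],[-1.2,10,-8],[-1.6,12.9,-8],[-1.6,12.9,-8],[-1.6,12.9,-8],[-1.6,12.9,-8],[-1.6,12.9,-8],[-1.6,12.9,-8],[-1.6,12.9,-8],[-1.6,12.9,-8],[-1.6,12.9,-5],[-1.6,12.9,-2],[-1.6,12.9,0]],"angular":[[0,0,0],[0,0,0],[0,0,0],[0,0,0],[0,0,0],[0,0,-4],[0,0,-12],[0,0,-20],[0,0,-28],[0,0,-36],[0,0,-44],[0,0,-52],[0,0,-60],[0,0,-68],[0,0,-76],[0,0,-80],[0,0,-80],[0,0,-80],[0,0,-80],[0,0,-80]],"gripper":[0,0,0,0,0.3,0.3,0.3,0.3,0.3,0.3,0.3,0.3,0.3,0.3,0.3,0.3,0.3,0.3,0.3,0.3]}'
python3 - <<'E'
from h import *
q=get_obs()['ee_rot'];print(np.degrees(2*np.arctan2(q[2],q[1])))
c=calibration("wrist");f=grab_frame("wrist");cv2.imwrite("pics/w2.png",f[:,:,::-1])
E
```

```text
time: 8.25
ee_pos: [0.5856, 0.2596, 0.0522]
ee_rot: [-0.001, 0.034, 0.999, -0.001]
force: [0.1, -0.0, -0.3]
finger_gap: 0.0556
grip_force: 0.0
176.15623781829171
```

View pics/w2.png

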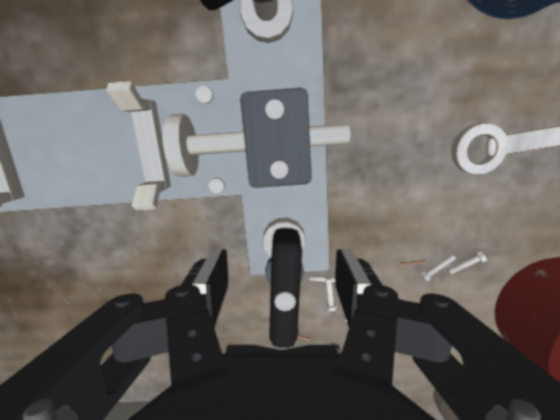

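The far bar sits between the open fingers: bar (285,285), finger tips at x≈210 and 350. I close and turn.

```bash
python3 -m jog '{"linear":[[-0.15,0.15,-0.3],[-0.15,0.15,-0.3],[-0.15,0.15,-0.3],[-0.15,0.15,-0.3],[-0.15,0.15,-0.3],[-0.15,0.15,-0.3],[-0.15,0.15,-0.3]],"angular":[[0,0,0],[0,0,0],[0,0,0],[0,0,0],[0,0,0],[0,0,0],[0,0,0]],"gripper":[-1,-1,-1,-1,-1,-1,-1]}' && python3 -m jog '{"linear":[[0,0,0],[0,0,0],[0,0,0],[0,0,0],[0,0,0],[0,0,0],[0,0,0],[0,0,0],[0,0,0],[0,0,0],[0,0,0],[0,0,0],[0,0,0],[0,0,0],[0,0,0],[0,0,0],[0,0,0],[0,0,0],[0,0,0],[0,0,0]],"angular":[[0,0,5],[0,0,10],[0,0,15],[0,0,20],[0,0,25],[0,0,30],[0,0,35],[0,0,40],[0,0,45],[0,0,50],[0,0,55],[0,0,60],[0,0,64],[0,0,68],[0,0,72],[0,0,75],[0,0,78],[0,0,80],[0,0,80],[0,0,80]],"gripper":[-1,-1,-1,-1,-1,-1,-1,-1,-1,-1,-1,-1,-1,-1,-1,-1,-1,-1,-1,-1]}'; python3 -c "
from h import *
o=get_obs();print(np.round(o['joints'],2),o['torque'])
q=o['ee_rot'];print(np.degrees(2*np.arctan2(q[2],q[1])))"
```

```text
time: 9.0
ee_pos: [0.5889, 0.2611, 0.0608]
ee_rot: [0.001, 0.033, 0.999, -0.001]
force: [-5.9, -6.3, 14.6]
finger_gap: 0.0112
grip_force: 99.2
time: 11.0
ee_pos: [0.5884, 0.2605, 0.0611]
ee_rot: [0.004, 0.661, 0.75, -0.001]
force: [-5.3, -11.6, 18.2]
finger_gap: 0.0114
grip_force: 231.6
[ 0.    0.76 -0.67  1.68  0.58  0.91 -0.77] [-2.28001083  1.19838514  5.75979795]
97.20143953936838
```

```bash
python3 -m jog '{"linear":[[0,0,0],[0,0,0],[0,0,0],[0,0,-3],[0,0,-7],[0,0,-12],[0,0,-17],[0,4,-19],[0,4,-19]],"angular":[[0,0,0],[0,0,0],[0,0,0],[0,0,0],[0,0,0],[0,0,0],[0,0,0],[0,0,0],[0,0,0]],"gripper":[0.3,0.3,0.3,1,1,1,1,1,1]}'
python3 - <<'E'
from h import *
c=calibration("wrist");f=grab_frame("wrist");cv2.imwrite("pics/w3.png",f[:,:,::-1])
for k in blobs(f.max(2)<60,100):
    a=planar(c,k,.085)
    print(k[:,0].mean(0).round(),*a)
E
```

```text
time: 11.9
ee_pos: [0.6341, 0.2664, 0.2525]
ee_rot: [0.003, 0.669, 0.743, 0.005]
force: [1.1, -0.8, 0.0]
finger_gap: 0.0854
grip_force: 0.0
[282. 356.] [660.4  71.1] [764.9 241.5] 5.2
[237. 188.] [588.9 263.5] [49.6 13.1] -69.1
[119. 179.] [463.6 262.6] [49.2 20.6] -68.9
[137.  70.] [483.6 368.7] [37.5 11.1] 47.2
```

View pics/w3.png

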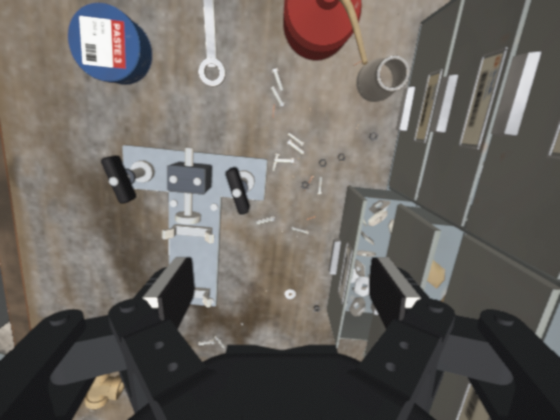

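Both handles now lie at −69° (237,188 and 119,179), so both are home. Next, the pipe.

```bash
python3 -c "
from h import *
print(goto([.54,-.19,.2],123))"
```

```text
(array([-44.39, -13.9 ,   4.81]), array([  0.3,  -0. , -26.9]))
```

```bash
python3 -m jog '{"linear":[[-44.4,-13.9,4.8],[-44.4,-13.9,4.8],[-44.4,-13.9,4.8],[-44.4,-13.9,4.8],[-44.4,-13.9,4.8],[-44.4,-13.9,4.8],[-44.4,-13.9,4.8],[-44.4,-13.9,4.8],[-44.4,-13.9,4.8],[-44.4,-13.9,4.8],[-44.4,-13.9,4.8],[-44.4,-13.9,4.8],[-44.4,-13.9,4.8]],"angular":[[0.3,0,-27],[0.3,0,-27],[0.3,0,-27],[0.3,0,-27],[0.3,0,-27],[0.3,0,-27],[0.3,0,-27],[0.3,0,-27],[0.3,0,-27],[0.3,0,-27],[0.3,0,-27],[0.3,0,-27],[0.3,0,-27]],"gripper":[1,1,1,1,1,1,1,1,1,1,1,1,1]}'
python3 - <<'E'
from h import *
print(get_obs()['joints'])
c=calibration("wrist");f=grab_frame("wrist");cv2.imwrite("pics/w4.png",f[:,:,::-1])
for k in blobs(red(f),500):
    for z in(.017,.034): print(k[:,0].min(0),k[:,0].max(0),k[:,0].mean(0).round(),*planar(c,k,z))
E
```

```text
time: 13.25
ee_pos: [0.5385, -0.1874, 0.1993]
ee_rot: [-0.002, 0.473, 0.881, -0.001]
force: [-0.1, 0.1, 0.2]
finger_gap: 0.0854
grip_force: 0.0
[ 0.94368542  0.50110695 -0.8623172   1.77364774  0.42977426  1.07158924
  0.51324211]
[269 148] [298 271] [283. 208.] [ 554.  -210.4] [147.   31.5] -57.2
[269 148] [298 271] [283. 208.] [ 551.1 -206.1] [139.3  29.9] -57.2
```

View pics/w4.png

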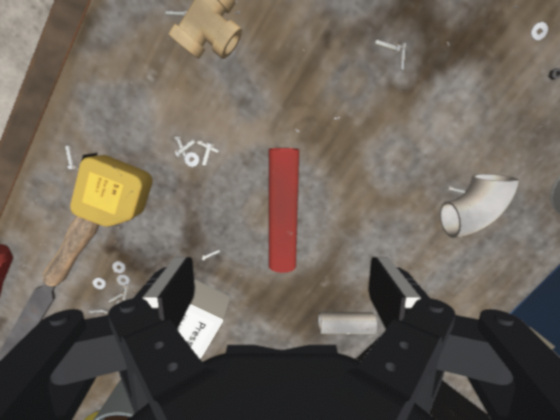

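The pipe is centred at (283,208), with the nipple (348,323) and elbow (480,205) clear of the finger paths.

```bash
python3 -c "
from h import *
print(goto([.552,-.207,.005],122.8))"
```

```text
(array([-2.4 ,  0.11, 19.44]), array([-0.2, -0.1,  0.7]))
```

```bash
python3 -m jog '{"linear":[[-2.4,0.1,4],[-2.4,0.1,9],[-2.4,0.1,13],[-2.4,0.1,16],[-2.4,0.1,18],[-2.4,0.1,19.4],[-2.4,0.1,19.4],[-2.4,0.1,19.4],[-2.4,0.1,19.4],[-2.4,0.1,19.4],[-2.4,0.1,19.4],[-2.4,0.1,19.4],[-2.4,0.1,19.4]],"angular":[[-0.2,-0.1,0.7],[-0.2,-0.1,0.7],[-0.2,-0.1,0.7],[-0.2,-0.1,0.7],[-0.2,-0.1,0.7],[-0.2,-0.1,0.7],[-0.2,-0.1,0.7],[-0.2,-0.1,0.7],[-0.2,-0.1,0.7],[-0.2,-0.1,0.7],[-0.2,-0.1,0.7],[-0.2,-0.1,0.7],[-0.2,-0.1,0.7]],"gripper":[1,1,1,1,1,1,1,-1,-1,-1,-1,-1,-1]}' && python3 -c "
from h import *
print(goto([.5225,.1263-.025,.14],90))"
```

```text
time: 14.6
ee_pos: [0.5526, -0.2103, 0.0068]
ee_rot: [0.001, 0.48, 0.877, -0.001]
force: [0.3, 1.9, 5.8]
finger_gap: 0.0327
grip_force: 62.1
(array([ 27.84,  14.25, -13.4 ]), array([ 0.1,  0.2, 32.6]))
```

```bash
python3 -m jog '{"linear":[[0,0,-4],[0,0,-9],[4,2,-13.4],[8,4,-13.4],[12,6,-13.4],[16,8,-13.4],[20,10,-13.4],[24,12.3,-13.4],[27.8,14.2,-13.4],[27.8,14.2,-13.4],[27.8,14.2,-13.4],[27.8,14.2,-13.4]],"angular":[[0,0,0],[0,0,0],[0,0,4],[0,0,8],[0,0,13],[0,0,18],[0,0,23],[0,0,28],[0,0,32.5],[0,0,32.5],[0,0,32.5],[0,0,32.5]],"gripper":[-1,-1,-1,-1,-1,-1,-1,-1,-1,-1,-1,-1]}'
python3 - <<'E'
from h import *
o=get_obs();q=o['ee_rot'];print(np.degrees(2*np.arctan2(q[2],q[1])),np.round(o['joints'],2))
c=calibration("wrist");f=grab_frame("wrist");cv2.imwrite("pics/w5.png",f[:,:,::-1])
zc=o['ee_pos'][2]+.0105
for k in blobs(red(f),500): print(k[:,0].min(0),k[:,0].max(0),*planar(c,k,zc+.017))
E
```

```text
time: 15.8
ee_pos: [0.5211, 0.0994, 0.1386]
ee_rot: [0.0, 0.707, 0.707, -0.002]
force: [-0.2, -0.3, -2.6]
finger_gap: 0.0326
grip_force: 60.9
90.0467529662427 [ 0.35  0.48 -0.74  1.92  0.41  0.9  -0.59]
[243 122] [318 349] [519.9 119.5] [101.8  29.5] -89.4
```

View pics/w5.png

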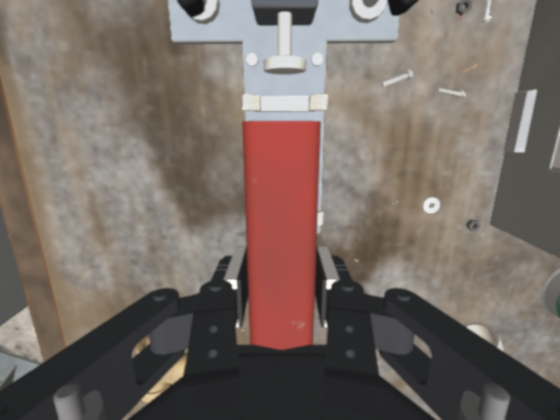

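The pipe is held straight; its front edge is at row 122, columns 244–319. The far saddle is at (285,103) and the stop head at (285,64).

Run:
```python
from h import *
c=calibration("wrist");o=get_obs();f=cv2.imread("pics/w5.png")[:,:,::-1].copy()
m=red(f);zt=o['ee_pos'][2]+.0102+.017
for r in (126,150,180,220):
    x=np.flatnonzero(m[r]);a,b=ray(c,x.min(),r,zt),ray(c,x.max(),r,zt);print(r,x.min(),x.max(),((a+b)/2).round(4),(b-a)[0].round(4))
print('front',ray(c,281.5,121.5,zt))
print('head',ray(c,285,64,.037),ray(c,264,64,.037),ray(c,306,64,.037))
print('saddle L/R in,',ray(c,261,103,.03),ray(c,309,103,.03),'ctr',ray(c,285,103,.025))
print('plate',ray(c,244,75,.01),ray(c,327,75,.01))
print(o['ee_pos'])
```

```text
126 243 318 [0.52   0.1684 0.1658] 0.028
150 244 317 [0.52   0.1596 0.1658] 0.0278
180 245 316 [0.52   0.148  0.1658] 0.0278
220 247 315 [0.5202 0.1315 0.1658] 0.0277
front [0.52040948 0.1700181  0.16577294]
head [0.52301743 0.21186755 0.037     ] [0.50725717 0.21187763 0.037     ] [0.53877526 0.21185747 0.037     ]
saddle L/R in, [0.50400589 0.18469104 0.03      ] [0.54235476 0.18467171 0.03      ] ctr [0.5232371  0.18498284 0.025     ]
plate [0.48881252 0.20814266 0.01      ] [0.55868165 0.20810056 0.01      ]
[0.52123434 0.09893391 0.13857294]
```

```bash
python3 -m jog '{"linear":[[1.3,0.25,0],[2.6,0.25,0],[2.6,0.25,3],[2.6,0.25,6],[2.6,0.25,8],[2.6,0.25,9],[2.6,0.25,9.7],[2.6,0.25,10.3],[2.6,0.25,10.8],[2.6,0.25,11],[2.6,0.25,11]],"angular":[[0,0,0],[0,0,0],[0,0,0],[0,0,0],[0,0,0],[0,0,0],[0,0,0],[0,0,0],[0,0,0],[0,0,0],[0,0,0]],"gripper":[-1,-1,-1,-1,-1,-1,-1,-1,-1,-1,-1]}'; python3 -c "
from h import *
o=get_obs();print(o['ee_pos'],o['force'],o['torque'])"
```

```text
time: 16.95
ee_pos: [0.5238, 0.1267, 0.0291]
ee_rot: [0.0, 0.707, 0.708, -0.001]
force: [0.8, -0.1, -2.6]
finger_gap: 0.0326
grip_force: 60.9
[0.52381257 0.12672452 0.02905505] [ 0.84136829 -0.05842666 -2.64904   ] [-0.00656913 -0.00100372  0.00246694]
```

```bash
python3 -m jog '{"linear":[[0,0,0.1],[0,0,0.2],[0,0,0.2]],"angular":[[0,0,0],[0,0,0],[0,0,0]],"gripper":[-1,-1,-1]}'; python3 -m jog '{"linear":[[0,0,0.05],[0,0,0.1],[0,0,0.1]],"angular":[[0,0,0],[0,0,0],[0,0,0]],"gripper":[-1,-1,-1]}'
```

```text
time: 17.25
ee_pos: [0.5237, 0.1266, 0.027]
ee_rot: [0.0, 0.707, 0.708, -0.001]
force: [0.7, 0.0, -2.4]
finger_gap: 0.0326
grip_force: 60.9
time: 17.55
ee_pos: [0.5237, 0.1267, 0.0268]
ee_rot: [0.001, 0.707, 0.708, -0.001]
force: [-2.3, -1.1, 5.5]
finger_gap: 0.0328
grip_force: 62.3
```

```bash
python3 -m jog '{"linear":[[0,0,-0.05],[0.2,0,-0.05],[0.5,0,-0.05],[0.8,0,-0.05],[0.8,0,-0.05]],"angular":[[0,0,0],[0,0,0],[0,0,0],[0,0,0],[0,0,0]],"gripper":[-1,-1,-1,-1,-1]}'; python3 -m jog '{"linear":[[0.2,0,0],[0.4,0,0],[0.6,0,0],[0.8,0,0],[0.8,0,0],[0.8,0,0]],"angular":[[0,0,0],[0,0,0],[0,0,0],[0,0,0],[0,0,0],[0,0,0]],"gripper":[-1,-1,-1,-1,-1,-1]}'; python3 -m jog '{"linear":[[0.2,0,0],[0.4,0,0],[0.5,0,0],[0.5,0,0]],"angular":[[0,0,0],[0,0,0],[0,0,0],[0,0,0]],"gripper":[-1,-1,-1,-1]}'
```

```text
time: 18.05
ee_pos: [0.5244, 0.1347, 0.0268]
ee_rot: [0.001, 0.707, 0.708, -0.0]
force: [0.7, -3.1, 5.3]
finger_gap: 0.0329
grip_force: 61.8
time: 18.65
ee_pos: [0.5244, 0.1406, 0.0268]
ee_rot: [0.001, 0.707, 0.707, -0.002]
force: [-0.3, -7.6, 6.9]
finger_gap: 0.033
grip_force: 62.2
time: 19.05
ee_pos: [0.5243, 0.144, 0.0268]
ee_rot: [0.002, 0.707, 0.707, -0.003]
force: [-1.2, -10.1, 11.4]
finger_gap: 0.033
grip_force: 62.6
```

```bash
python3 -m jog '{"linear":[[0,0,-0.1],[0,0,-0.1],[0,0,-0.1]],"angular":[[0,0,0],[0,0,0],[0,0,0]],"gripper":[-1,-1,-1]}'
python3 - <<'E'
from h import *
c=calibration("wrist");o=get_obs();f=grab_frame("wrist");cv2.imwrite("pics/w6.png",cv2.resize(f[:230,160:420][:,:,::-1],None,fx=2.6,fy=2.6,interpolation=cv2.INTER_CUBIC))
print(o['ee_pos'],o['force'],o['torque'])
for k in blobs(red(f),500):print(k[:,0].min(0),k[:,0].max(0));print('front',ray(c,k[:,0].mean(0)[0],k[:,0].min(0)[1],.054))
E
```

```text
time: 19.35
ee_pos: [0.5241, 0.1462, 0.0269]
ee_rot: [0.001, 0.707, 0.707, -0.001]
force: [2.6, -4.1, -0.9]
finger_gap: 0.0327
grip_force: 61.0
[0.5240673  0.14618701 0.02688064] [ 2.59396193 -4.12189656 -0.85802266] [-0.95927237 -0.49081733 -0.14552708]
[244 122] [318 349]
front [0.52303637 0.21707057 0.054     ]
```

View pics/w6.png

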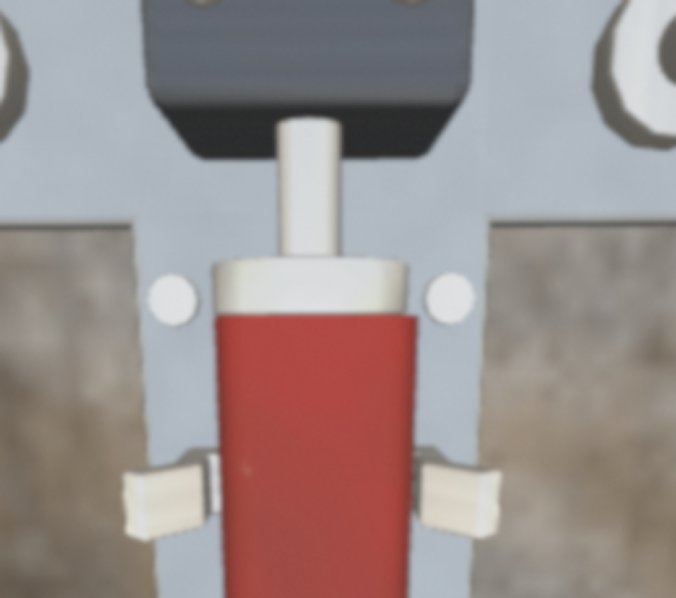

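The pipe sits in the saddles and is square on the stop. About 23 mm of bare rod is left, so it is pushed about 8 mm, matching the 4.1 N. About 7 mm to go.

```bash
python3 -m jog '{"linear":[[0.1,0,0],[0.25,0,-0.05],[0.4,0,-0.05],[0.55,0,-0.05],[0.7,0,-0.05],[0.7,0,-0.05],[0.7,0,-0.05],[0.7,0,-0.05]],"angular":[[0,0,0],[0,0,0],[0,0,0],[0,0,0],[0,0,0],[0,0,0],[0,0,0],[0,0,0]],"gripper":[-1,-1,-1,-1,-1,-1,-1,-1]}'
```

```text
time: 20.2
ee_pos: [0.524, 0.1516, 0.0271]
ee_rot: [0.001, 0.707, 0.707, -0.002]
force: [2.5, -7.6, -1.3]
finger_gap: 0.033
grip_force: 61.0
```

```bash
python3 -m jog '{"linear":[[0,0,0],[0.05,0,0],[0.05,0,0],[0.05,0,0],[0.05,0,0]],"angular":[[0,0,0],[0,0,0],[0,0,0],[0,0,0],[0,0,0]],"gripper":[-1,-1,-1,-1,-1]}'
python3 - <<'E'
from h import *
c=calibration("wrist");o=get_obs();f=grab_frame("wrist");cv2.imwrite("pics/w7.png",cv2.resize(f[:230,160:420][:,:,::-1],None,fx=2.6,fy=2.6,interpolation=cv2.INTER_CUBIC))
print(o['ee_pos'],o['force'],o['torque'])
for k in blobs(red(f),500):print('front',k[:,0].min(0),ray(c,k[:,0].mean(0)[0],k[:,0].min(0)[1],.054))
E
```

```text
time: 20.7
ee_pos: [0.524, 0.152, 0.0271]
ee_rot: [0.001, 0.707, 0.707, -0.002]
force: [3.3, -8.0, -2.4]
finger_gap: 0.0325
grip_force: 61.0
[0.52397919 0.15202721 0.02705326] [ 3.30933373 -7.96145695 -2.35884541] [-1.58293819 -0.47439785 -0.07376907]
front [244 122] [0.52303974 0.22299584 0.054     ]
```

View pics/w7.png

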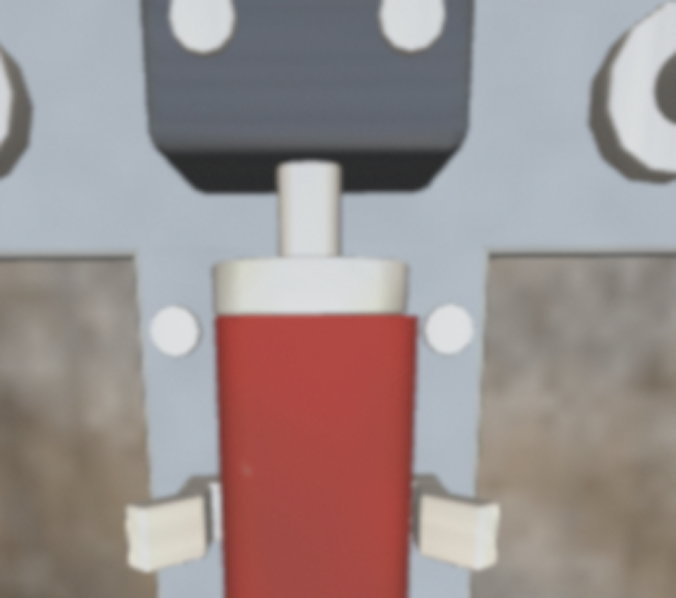

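The pipe end is flat on the head. About 97 px of rod remains, against 140 px before, so the stop is in 15–16 mm. I'll settle the pipe lightly onto the saddle floors.

```bash
python3 -m jog '{"linear":[[0,0,0.03],[0,0,0.05],[0,0,0.05],[0,0,0.05],[0,0,0.05]],"angular":[[0,0,0],[0,0,0],[0,0,0],[0,0,0],[0,0,0]],"gripper":[-1,-1,-1,-1,-1]}'
```

```text
time: 21.25
ee_pos: [0.524, 0.1522, 0.0268]
ee_rot: [0.001, 0.707, 0.707, -0.002]
force: [1.0, -8.5, 1.2]
finger_gap: 0.0326
grip_force: 61.5
```

Seated with light contact, pushing about 8 N at about half travel.

```bash
python3 -c "
from station import *
print(close_job())"
```

```text
the job is handed in; nothing more can be done
None
```

Job handed in: both bolts were turned to their ends first, then the pipe was laid in the saddles, square against the stop. The arm is still holding it there, with the stop pushed in about 15–16 mm of its 30 mm at about 8 N, and none of the other things on the bench were touched.

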